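# Push the two larger round cutters home in the cutter rest

### The arm

A 6-joint arm with a two-finger parallel gripper is mounted at the origin on a cart in front of the work surface, level with it; the furniture and walls round the work are solid. World frame = base frame: x ahead of the robot, y to its left, z up, the work surface at z = 0. Lengths are in m, angles in rad, forces in N, time in s.
With the tool pointing down it reaches from about 0.35 to 0.775 m from the base axis. Payload 7.3 kg.
Tool frame: the origin (TCP) lies between the finger pads; the fingertips stand 8 mm ahead of it and the grasp point (between the pads) lies 11 mm behind it (robot.nose_length is the distance from the TCP to the fingertips, in m); z points along the fingers, y is the line along which they close (so a half turn about z gives the same grasp; the last joint's range is limited). The gripper opens to 92 mm and grips with 3 to 60 N. Pads are 19 mm wide; open, the fingers measure 130 mm over their backs; the gripper's body (75 mm by 190 mm) begins 47 mm behind the grasp point.
Start: joints at [-1.272, 0.342, 1.524, -0, 1.275, -0.146], TCP at [0.226, -0.474, 0.235] pointing down, gripper open.
Joint ranges: [-2.53, 2.53], [-0.77, 2.02], [0.04, 2.7], [-1, 4.14], [0.28, 2.66], [-3.11, 3.11]. Speed limits (rad/s): [2.57, 2.57, 3.14, 3.14, 3.14, 3.14].

### API

Orientations are given as [roll, pitch, yaw] about the fixed x, y, z axes, in that order (R = Rz(yaw) Ry(pitch) Rx(roll)).
In Python, from cell import robot gives the robot as it stands. The module is installed in compiled form; this text tells all that it offers.
- The arm moves only by the shell command python3 -m jog 'ROWS' [FORCE]. ROWS is JSON, a list that holds one entry, the list of rows, each a list of 5 numbers: the gripper's target within -1 to 1 (fully open at 1, half-way at 0, shut at -1), then the shift along the tool's x, y, z in m, then the turn about the tool's z in rad. A call has 1 to 5 rows; each row is the pose to reach, as a shift and turn from the pose commanded when the call began, along the tool's axes at that moment; what a row does not reach only later rows make up. A row lasts 1/12 s, in which the tool goes at most 41.7 mm and 7.16 degrees, less where a joint would pass 70% of its speed; a pose out of reach is approached as far as the arm can. A call with a gripper value outside its range is refused whole. The fingers move at their own pace and stop on an object; FORCE is the grip in N (left out, the last holds). Time passes only in rows, so rows that repeat a pose let the fingers close. It gives the time, the measured TCP pose, the force, the opening and the grip force at its end, in the units of the state.
- robot.observe(): the state, without advancing time (a new reading comes with each control period).
- robot.read_camera(name): name is "scene" or "top" or "wrist"; returns the picture (384x512x3 uint8, red, green, blue); there is no depth.
- robot.camera_model(name): a dict with "camera_matrix" (3x3 intrinsics, pixels), "position" and "attitude" of the camera in the world; the wrist camera has in their place "mount" (4x4, takes a point from camera to tool coordinates, whose origin is the TCP and whose axes are the flange's). Camera axes: x right, y down, z forward; pixel columns grow to the right and rows downward; lengths in m; the calibration is good to about 2 mm. A picture is of the moment at which its call begins: read the wrist's pose just before it. camera_model takes no time and is no camera call.
- robot.hand_in(): hands the job in; it is judged then, once.
The state is a dict: "time": time; "qpos": joint angles; "qvel": joint speeds; "joint_efforts": joint torques, N m; "tool_pos": TCP position; "tool_rot": TCP orientation; "contact_force": force on the tool from outside, world axes, zero at the start; "torque": the same for the moment, N m; "opening": finger opening in m; "grip_force": force on a finger pad.
Only numpy, scipy, OpenCV 4.12 (cv2) and the standard library are available. Lean on these libraries where they do the work, as an engineer would, in place of code of your own. Each camera call takes 0.05 s, during which the arm holds its last target. There are 200 camera calls.

### The job

Put the large and the middle-sized round cutter away in the wooden cutter rest: with the fingertips push each one gently along the worktop, without pinching, lifting or tipping it, into the bay that fits it (the large one in the wide bay, the middle one in the narrow bay) until it stands fully home against the back of its bay. Leave the small round cutter, the blossom cutter and the plunger cutter where they are.

Things in the scene. Friction and masses are not known exactly. Their poses are not given: they have to be found in the camera images.
- cutter_large: largest of three plain tinned round cutters (open metal rings): about 65 mm across, 22 mm high, 24 g, loose on the worktop; origin at the centre of its underside
- cutter_middle: middle one of the three round cutters: about 51 mm across, 23 mm high, 18 g, loose on the worktop; origin at the centre of its underside
- large_mid (a point): centre of the large cutter, half-way up (11 mm above its underside)
- middle_mid (a point): centre of the middle cutter, half-way up (11 mm above its underside)
- rest: wooden comb-shaped cutter rest, 168 mm wide (y), 78 mm deep (x), 18 mm high, fixed to the worktop, no floor: cutters slide straight in. Origin under its centre; its -x points out of the two open mouths (roughly world +y, to the robot's left), its +x to the closed back. Wide bay at its -y end, narrow bay at its +y end; cheeks 10 to 12 mm thick with round noses
- wide_bay (a point): where the centre of the large cutter is when it stands fully home in the wide bay (74 mm clear, mouth to back 62 mm, back face 28 mm in +x from the rest's origin); axes as the rest's: +x into the bay, y across it. The cutter then still sticks out a little
- narrow_bay (a point): where the centre of the middle cutter is when it stands fully home in the narrow bay (60 mm clear, mouth to back 48 mm, back face 14 mm in +x from the rest's origin); axes as the rest's: +x into the bay, y across it. The cutter then still sticks out a little
- small_mid (a point): centre of the small round cutter (36 mm across, 23 mm high), loose; leave it
- blossom: flower-shaped plastic cutter, 44 mm across, 20 mm high, loose; leave it; origin at the centre of its underside
- plunger: plunger cutter, 33 mm across, 57 mm high, upright, loose; leave it; origin at the centre of its underside
Things that resemble listed ones, but are neither listed nor needed, are in the scene too. Leave any yellow look-alike of the cutter_large alone.

How it is judged:
At the end, for the whole second after the job is handed in: The large cutter stands in the wide bay and the middle cutter in the narrow bay, each flat on the worktop, at rest, within 5 mm of fully home against the back (7 mm across the bay) (x of large_mid in the frame of wide_bay between -0.005 and 0.005 m and y of large_mid in the frame of wide_bay between -0.007 and 0.007 m and height (world z) of each of large_mid, middle_mid below 0.015 m and angle between each of large_mid, middle_mid's own z axis and vertical below 0.1 rad and linear speed of each of cutter_large, cutter_middle below 0.01 m/s and x of middle_mid in the frame of narrow_bay between -0.005 and 0.005 m and y of middle_mid in the frame of narrow_bay between -0.007 and 0.007 m); the robot touches nothing.
It fails at once if a cutter that should be pushed is lifted off the worktop (more than 8 mm) (height (world z) of any of large_mid, middle_mid above 0.019 m).
It fails at once if a cutter is tipped (more than 0.35 rad) (angle between any of large_mid, middle_mid's own z axis and vertical above 0.35 rad).
It fails at once if a cutter is pinched or rammed (fingers on it with more than 30 N) (contact force between the fingers and cutter_large above 30 N or contact force between the fingers and cutter_middle above 30 N).
It fails at once if a bystander is shifted by more than 20 mm (distance of any of small_mid, blossom, plunger from where it was at the start of the episode above 0.02 m).
It also fails if it takes over 58 s, if anything falls off the work surface, if the arm or the gripper's body presses on something with over 40 N, if the wrist force passes 120 N, or if a joint passes its speed limit or range.

## Working session

There is one attempt and no reset: what is moved stays moved. The work goes in short steps, Python scripts to look and compute and a shell command to move; the robot and the scene stay as the last step left them, time stands still between calls to the robot, and variables do not carry over. Pictures are saved under pics/ and viewed, at most 10 in all, crops included, and the job is handed in when it is done.

```bash
mkdir -p pics; ls; python3 - <<'E'
from cell import robot
import cv2
s=robot.observe();print(s['time'],s['tool_pos'],s['tool_rot'],s['opening'])
for n in['top','scene']:
    im=robot.read_camera(n);cv2.imwrite(f'pics/{n}0.png',im[:,:,::-1]);m=robot.camera_model(n);print(n,m)
E
```

```text
pics
0.0 [ 0.22578874 -0.47352889  0.23404558] [-3.14007136e+00 -2.19341090e-04  4.44788403e-01] 0.09174696976034599
top {'camera_matrix': array([[484.04803642,   0.        , 257.92687895],
       [  0.        , 484.04803642, 196.92957334],
       [  0.        ,   0.        ,   1.        ]]), 'position': array([ 0.41224548, -0.14645672,  1.23460684]), 'attitude': array([-3.00829557,  0.02238892, -1.55226056])}
scene {'camera_matrix': array([[427.24478397,   0.        , 257.65019233],
       [  0.        , 427.24478397, 189.72074534],
       [  0.        ,   0.        ,   1.        ]]), 'position': array([0.14035617, 0.53025461, 0.53958498]), 'attitude': array([-2.11873878, -0.00346105, -2.59773179])}
```

View pics/top0.png

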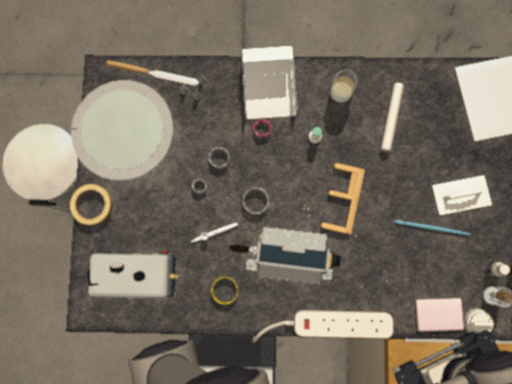

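View pics/scene0.png

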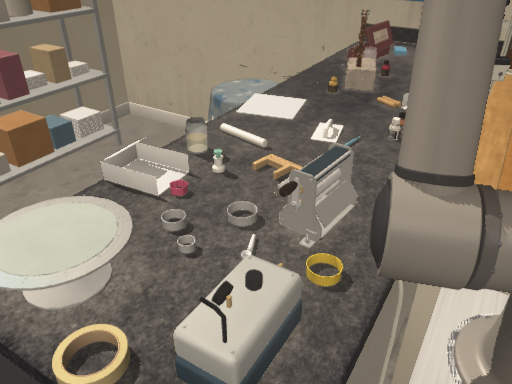

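Top view: rest at about (345,197), with its mouths facing image-left. Round tinned rings are at (256,201) large, (218,157) middle and (199,186) small. The blossom is at (262,128), the plunger at (315,135), the yellow look-alike at (224,291) and a tan ring at (90,204). The three plain grey rings fit the description. A tall machine at (290,255) stands close to the wide bay. One enlarged crop to confirm, plus measurement.

```bash
cat > h.py <<'E'
import numpy as np,cv2
from scipy.spatial.transform import Rotation as R
from cell import robot
def ray(n,px,z):
    m=robot.camera_model(n);K=m['camera_matrix'];A=R.from_euler('xyz',m['attitude']).as_matrix();o=np.array(m['position'])
    px=np.atleast_2d(np.array(px,float));d=np.c_[px,np.ones(len(px))]@np.linalg.inv(K).T@A.T
    return o+d*((z-o[2])/d[:,2])[:,None]
E
python3 - <<'E'
from h import *
im=cv2.imread('pics/top0.png')
c=im[110:270,180:390];cv2.imwrite('pics/crop0.png',cv2.resize(c,None,fx=3.7,fy=3.7,interpolation=cv2.INTER_CUBIC))
hsv=cv2.cvtColor(im,cv2.COLOR_BGR2HSV)
m=cv2.inRange(hsv,(8,90,120),(22,255,255));m[:, :310]=0;m[:,375:]=0;m[:150]=0;m[245:]=0
cs,_=cv2.findContours(m,cv2.RETR_EXTERNAL,cv2.CHAIN_APPROX_NONE)
k=max(cs,key=cv2.contourArea)[:,0]
P=ray('top',k,.018)[:,:2].astype(np.float32)
r=cv2.minAreaRect(P);print('rest',r,'\n',cv2.boxPoints(r))
print('machine/px',ray('top',[[265,228],[328,235],[333,270],[256,201],[218,157],[199,186]],.022).round(3))
E
```

```text
rest ((0.5765842199325562, -0.33028221130371094), (0.08064829558134079, 0.1734815090894699), 77.4552230834961) 
 [[ 0.48315576 -0.35080338]
 [ 0.6524957  -0.388484  ]
 [ 0.6700127  -0.30976105]
 [ 0.50067276 -0.27208042]]
machine/px [[ 0.496 -0.135  0.022]
 [ 0.481 -0.293  0.022]
 [ 0.395 -0.305  0.022]
 [ 0.564 -0.112  0.022]
 [ 0.676 -0.012  0.022]
 [ 0.6    0.034  0.022]]
```

View pics/crop0.png

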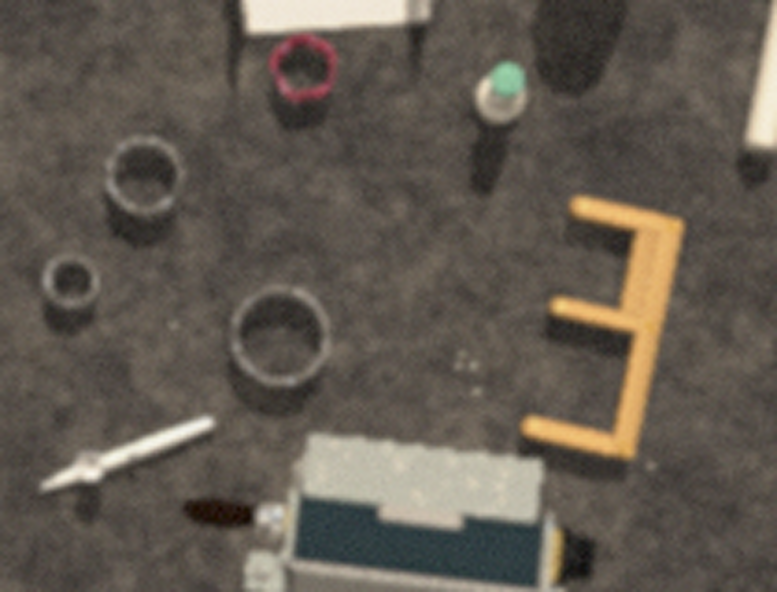

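The crop confirms it: the grey rings measure 66 mm and 52 mm across, with centres at px (256,200.5) and (219,157.6). The rest has its wide bay at the bottom, next to the machine.

Plan:
- **Large cutter:** closed fingertips inside the ring, pushing its front wall (narrow gripper profile beside the machine).
- **Middle cutter:** two fingertips nested behind it.

```bash
python3 -m jog '[[[-1,0.19,-0.075,0,0],[-1,0.19,-0.075,0,0],[-1,0.19,-0.075,0,0],[-1,0.19,-0.075,0,0],[-1,0.19,-0.075,0,0]]]' 10
python3 -m jog '[[[-1,0.19,-0.075,0,0],[-1,0.19,-0.075,0,0],[-1,0.19,-0.075,0,0],[-1,0.19,-0.075,0,0],[-1,0.19,-0.075,0,0]]]'
python3 -m jog '[[[-1,0.08,-0.03,0,0.12],[-1,0.08,-0.03,0,0.24],[-1,0.08,-0.03,0,0.36],[-1,0.08,-0.03,0,0.48],[-1,0.08,-0.03,0,0.565]]]'
python3 - <<'E'
from h import *
s=robot.observe();print(s['time'],s['tool_pos'],s['tool_rot'],s['opening'],s['qpos'])
im=robot.read_camera('wrist');cv2.imwrite('pics/w1.png',im[:,:,::-1]);print(robot.camera_model('wrist'))
im=robot.read_camera('top');cv2.imwrite('pics/t1.png',im[:,:,::-1])
E
```

```text
time: 0.52
tool_pos: [0.3661, -0.3225, 0.2345]
tool_rot: [-3.141, -0.0, 0.445]
contact_force: [0.4, -0.6, 0.1]
opening: 0.0631
grip_force: 0.0
time: 0.93
tool_pos: [0.5056, -0.1727, 0.2345]
tool_rot: [-3.141, 0.0, 0.445]
contact_force: [0.9, -1.3, -0.2]
opening: 0.0299
grip_force: 0.0
time: 1.35
tool_pos: [0.564, -0.1123, 0.2338]
tool_rot: [-3.141, 0.001, -0.124]
contact_force: [-0.3, 0.2, -0.4]
opening: 0.0008
grip_force: 0.0
1.35 [ 0.56402545 -0.11225154  0.23384073] [-3.14143408e+00  1.48681576e-03 -1.24203322e-01] 0.0008305028801440165 [-3.29614550e-01  4.35889901e-01  1.38175717e+00 -1.52592854e-04
  1.32543349e+00  1.36542239e+00]
{'camera_matrix': array([[321.47954769,   0.        , 257.65096944],
       [  0.        , 321.47954769, 195.78534636],
       [  0.        ,   0.        ,   1.        ]]), 'mount': array([[ 3.37393766e-04, -9.58813068e-01, -2.84037650e-01,
         7.62506250e-02],
       [ 9.99999943e-01,  3.20194541e-04,  1.06982424e-04,
         1.19109796e-03],
       [-1.16288411e-05, -2.84037670e-01,  9.58813122e-01,
        -1.50118687e-01],
       [ 0.00000000e+00,  0.00000000e+00,  0.00000000e+00,
         1.00000000e+00]])}
```

View pics/w1.png

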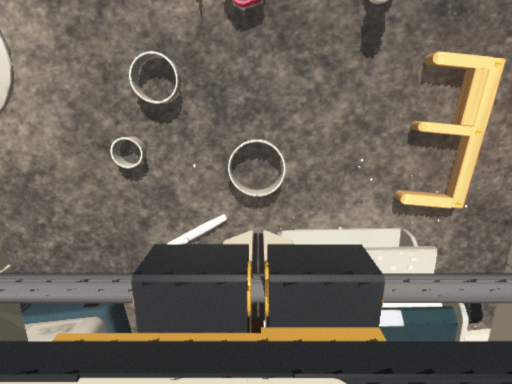

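The wrist view shows the large ring at (256.5,168), the middle at (154,78), and the rest's noses at about (403,196), (417,127) and (434,58). I'll measure these.

```bash
cat >> h.py <<'E'
def wray(px,z,s):
    m=robot.camera_model('wrist');K=m['camera_matrix'];M=np.array(m['mount']);T=R.from_euler('xyz',s['tool_rot']).as_matrix()
    A=T@M[:3,:3];o=T@M[:3,3]+s['tool_pos']
    px=np.atleast_2d(np.array(px,float));d=np.c_[px,np.ones(len(px))]@np.linalg.inv(K).T@A.T
    return o+d*((z-o[2])/d[:,2])[:,None]
E
python3 - <<'E'
from h import *
s=robot.observe()
im=cv2.imread('pics/w1.png')
g=cv2.cvtColor(im,cv2.COLOR_BGR2GRAY);hsv=cv2.cvtColor(im,cv2.COLOR_BGR2HSV)
b=cv2.inRange(g,125,255)
for n,(x,y,r) in dict(large=(256,168,36),middle=(154,78,33),small=(127,153,24)).items():
    m=np.zeros_like(b);cv2.circle(m,(x,y),r,255,-1)
    p=np.argwhere((b>0)&(m>0))[:,::-1].astype(float)
    h=cv2.convexHull(p.astype(np.int32))[:,0]
    W=wray(h,.0225,s)[:,:2].astype(np.float32);print(n,cv2.fitEllipse(W))
m=cv2.inRange(hsv,(8,90,120),(25,255,255));m[:,:380]=0;m[225:]=0
cs,_=cv2.findContours(m,cv2.RETR_EXTERNAL,cv2.CHAIN_APPROX_NONE);k=max(cs,key=cv2.contourArea)[:,0]
P=wray(k,.018,s)[:,:2].astype(np.float32);r=cv2.minAreaRect(P);print(r)
a=np.deg2rad(r[2]);print(cv2.boxPoints(r))
print('noses',wray([[397,197],[413,127],[427,58]],.018,s).round(4), 'backs',wray([[486,130]],.018,s))
E
```

```text
large ((0.568816602230072, -0.11640500277280807), (0.07073763757944107, 0.0752251148223877), 45.419029235839844)
middle ((0.6750777363777161, -0.012644825503230095), (0.052747998386621475, 0.06201072409749031), 5.980058670043945)
small ((0.6001679301261902, 0.03171704337000847), (0.03564510866999626, 0.05480404198169708), 33.41659164428711)
((0.5768259763717651, -0.3293340802192688), (0.08560964465141296, 0.17008648812770844), 77.74263000488281)
[[ 0.48463377 -0.35310817]
 [ 0.65084296 -0.3892181 ]
 [ 0.66901815 -0.30556   ]
 [ 0.502809   -0.26945007]]
noses [[ 0.5099 -0.2748  0.018 ]
 [ 0.5901 -0.2923  0.018 ]
 [ 0.6603 -0.3057  0.018 ]] backs [[ 0.57694979 -0.37349712  0.018     ]]
```

Both views agree on all positions. Descending inside the large ring.

```bash
python3 -m jog '[[[-1,0,0,0.04,0],[-1,0,0,0.08,0],[-1,0,0,0.12,0],[-1,0,0,0.16,0],[-1,0,0,0.18,0]]]'
python3 - <<'E'
from h import *
s=robot.observe();print(s['tool_pos'])
im=robot.read_camera('wrist');cv2.imwrite('pics/w2.png',im[:,:,::-1])
E
```

```text
time: 1.87
tool_pos: [0.5608, -0.1129, 0.05]
tool_rot: [-3.14, 0.007, -0.117]
contact_force: [-1.1, 1.4, 0.1]
opening: 0.0004
grip_force: 0.0
[ 0.56082368 -0.11292328  0.05002422]
```

View pics/w2.png

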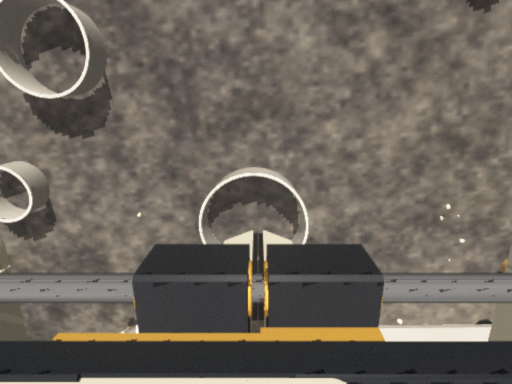

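```bash
python3 - <<'E'
from h import *
s=robot.observe();print(s['tool_pos'],wray([[254,172],[201,220],[308,220]],.022,s).round(4))
E
python3 -m jog '[[[-1,0.003,0,0,0],[-1,0.003,0,0.012,0],[-1,0.003,0,0.024,0],[-1,0.003,0,0.036,0],[-1,0.003,0,0.036,0]]]'
```

```text
[ 0.55952592 -0.1125338   0.04769853] [[ 0.5972 -0.1161  0.022 ]
 [ 0.5723 -0.0819  0.022 ]
 [ 0.5651 -0.1439  0.022 ]]
time: 2.33
tool_pos: [0.5666, -0.114, 0.0183]
tool_rot: [-3.142, 0.001, -0.119]
contact_force: [0.0, 1.6, 0.1]
opening: 0.0006
grip_force: 0.0
```

```bash
python3 -m jog '[[[-1,0,0.003,0.003,0],[-1,0,0.006,0.006,0],[-1,0.0005,0.010,0.006,0],[-1,0.0005,0.014,0.006,0],[-1,0.001,0.018,0.006,0]]]'
python3 -m jog '[[[-1,0,0.005,0,0],[-1,0.0005,0.010,0,0],[-1,0.001,0.015,0,0],[-1,0.001,0.020,0,0],[-1,0.0015,0.025,0,0]]]'
python3 -m jog '[[[-1,0,0.006,0,0],[-1,0.0005,0.012,0,0],[-1,0.001,0.018,0,0],[-1,0.001,0.024,0,0],[-1,0.0015,0.030,0,0]]]'
python3 - <<'E'
from h import *
s=robot.observe();print(s['tool_pos'])
im=robot.read_camera('wrist');cv2.imwrite('pics/w3.png',im[:,:,::-1])
im=robot.read_camera('top');cv2.imwrite('pics/t3.png',im[:,:,::-1])
E
```

```text
time: 2.75
tool_pos: [0.5656, -0.1325, 0.0131]
tool_rot: [3.141, -0.0, -0.12]
contact_force: [-0.6, 0.4, 0.8]
opening: 0.0006
grip_force: 0.1
time: 3.17
tool_pos: [0.5639, -0.1575, 0.0127]
tool_rot: [3.142, 0.0, -0.12]
contact_force: [0.9, 0.7, 0.5]
opening: 0.0006
grip_force: 0.2
time: 3.58
tool_pos: [0.5618, -0.1875, 0.0127]
tool_rot: [3.142, 0.0, -0.12]
contact_force: [-0.2, 1.1, 0.6]
opening: 0.0005
grip_force: 0.2
[ 0.56177474 -0.18748356  0.01269392]
```

View pics/w3.png

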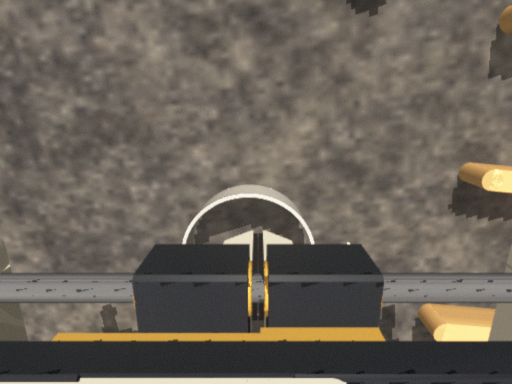

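```bash
python3 - <<'E'
from h import *
s=robot.observe();print(s['tool_pos'],wray([[249,192],[183,242],[314,242]],.022,s).round(4),wray([[484,178],[430,305]],.018,s).round(4))
print(wray([[225,240],[292,240]],.006,s).round(4))
c=cv2.imread('pics/t3.png')[150:260,230:380];cv2.imwrite('pics/crop3.png',cv2.resize(c,None,fx=5,fy=5,interpolation=cv2.INTER_CUBIC))
E
```

```text
[ 0.5619014  -0.18799147  0.01271416] [[ 0.5983 -0.1897  0.022 ]
 [ 0.5775 -0.1552  0.022 ]
 [ 0.5699 -0.2173  0.022 ]] [[ 0.5907 -0.2982  0.018 ]
 [ 0.5249 -0.2754  0.018 ]]
[[ 0.5691 -0.1727  0.006 ]
 [ 0.5648 -0.2079  0.006 ]]
```

View pics/crop3.png

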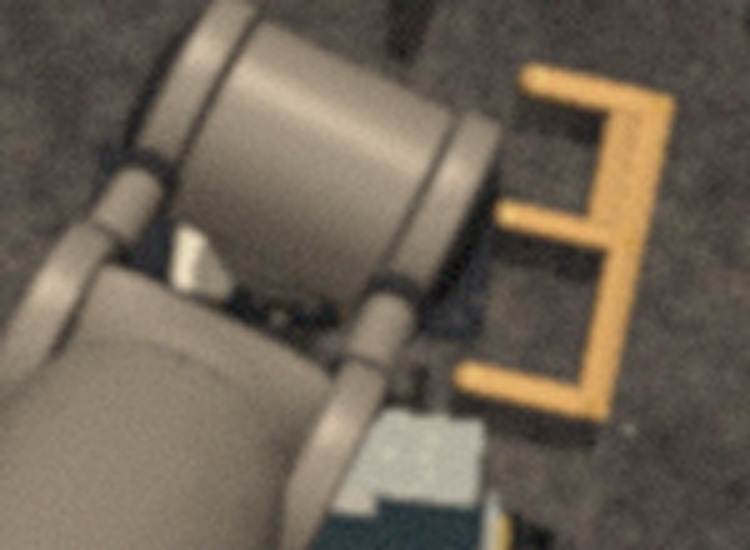

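```bash
python3 -m jog '[[[-1,0,0.006,0,0],[-1,0,0.012,0,0],[-1,0.0005,0.018,0,0],[-1,0.0005,0.024,0,0],[-1,0.0005,0.030,0,0]]]'
python3 -m jog '[[[-1,0,0.006,0,0],[-1,0,0.012,0,0],[-1,0.0005,0.018,0,0],[-1,0.0005,0.023,0,0],[-1,0.0005,0.027,0,0]]]'
python3 - <<'E'
from h import *
s=robot.observe();print(s['tool_pos'])
im=robot.read_camera('wrist');cv2.imwrite('pics/w4.png',im[:,:,::-1])
E
```

```text
time: 4.1
tool_pos: [0.5587, -0.2174, 0.0127]
tool_rot: [3.141, -0.0, -0.12]
contact_force: [0.0, -0.1, 0.5]
opening: 0.0005
grip_force: 0.1
time: 4.52
tool_pos: [0.556, -0.2443, 0.0127]
tool_rot: [3.141, -0.0, -0.121]
contact_force: [-0.4, -0.2, -0.1]
opening: 0.0004
grip_force: 0.1
[ 0.55600908 -0.24427478  0.01273241]
```

View pics/w4.png

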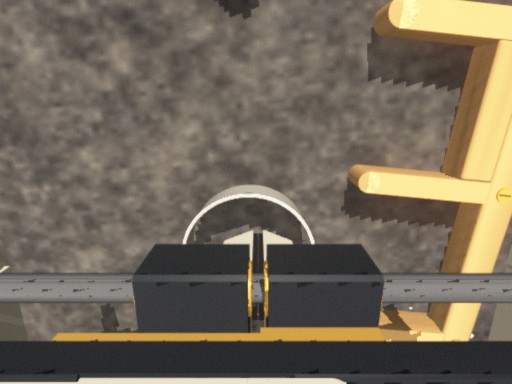

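The large ring rides steadily with the fingertips. Its top rim at (249,188) clears the middle cheek's nose at (365,185) along the bay axis. Carrying on in.

```bash
python3 -m jog '[[[-1,-0.001,0.005,0,0],[-1,-0.002,0.010,0,0],[-1,-0.003,0.015,0,0],[-1,-0.0035,0.020,0,0],[-1,-0.004,0.025,0,0]]]'
python3 -m jog '[[[-1,-0.0005,0.005,0,0],[-1,-0.001,0.010,0,0],[-1,-0.0015,0.015,0,0],[-1,-0.002,0.020,0,0],[-1,-0.0025,0.025,0,0]]]'
python3 -m jog '[[[-1,-0.0005,0.004,0,0],[-1,-0.0005,0.007,0,0],[-1,-0.001,0.010,0,0],[-1,-0.001,0.013,0,0],[-1,-0.0015,0.016,0,0]]]'
python3 - <<'E'
from h import *
s=robot.observe();print(s['tool_pos'])
im=robot.read_camera('wrist');cv2.imwrite('pics/w5.png',im[:,:,::-1])
E
```

```text
time: 4.98
tool_pos: [0.5489, -0.2684, 0.0128]
tool_rot: [3.142, -0.0, -0.12]
contact_force: [0.3, 0.6, -1.3]
opening: 0.0003
grip_force: 0.1
time: 5.4
tool_pos: [0.5435, -0.2929, 0.0127]
tool_rot: [3.142, -0.0, -0.12]
contact_force: [0.0, 1.2, 0.2]
opening: 0.0002
grip_force: 0.1
time: 5.82
tool_pos: [0.5402, -0.3083, 0.0128]
tool_rot: [3.141, -0.0, -0.12]
contact_force: [-0.0, -0.3, 0.2]
opening: 0.0005
grip_force: 0.1
[ 0.5402472  -0.30833162  0.01276408]
```

View pics/w5.png

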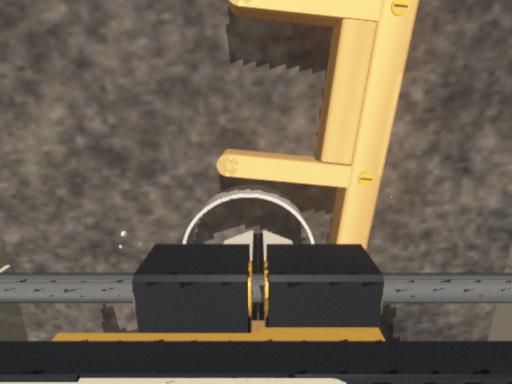

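Large ring is in the wide bay, its leading rim at px 314 and the back face at about 332: roughly 9 mm to go.

```bash
python3 -m jog '[[[-1,0,0.0015,0,0],[-1,-0.0005,0.003,0,0],[-1,-0.0005,0.0045,0,0],[-1,-0.0005,0.0055,0,0],[-1,-0.0005,0.0065,0,0]]]'
python3 -m jog '[[[-1,0,0.0005,0,0],[-1,0,0.001,0,0],[-1,0,0.0015,0,0]]]'
python3 -m jog '[[[-1,0,0.0005,0,0],[-1,0,0.001,0,0]]]'
```

```text
time: 6.28
tool_pos: [0.539, -0.3145, 0.0128]
tool_rot: [3.142, -0.0, -0.12]
contact_force: [-0.4, -1.2, -0.0]
opening: 0.0005
grip_force: 0.1
time: 6.53
tool_pos: [0.5388, -0.316, 0.0127]
tool_rot: [3.142, -0.0, -0.12]
contact_force: [-0.1, 0.5, -0.4]
opening: 0.0008
grip_force: 0.1
time: 6.7
tool_pos: [0.5386, -0.317, 0.0127]
tool_rot: [3.142, -0.0, -0.12]
contact_force: [0.5, 0.6, -0.4]
opening: 0.0007
grip_force: 0.1
```

```bash
for i in 1; do python3 -m jog '[[[-1,0,0.0005,0,0],[-1,0,0.001,0,0]]]'; done
python3 -m jog '[[[-1,0,0.0005,0,0],[-1,0,0.001,0,0]]]'
python3 - <<'E'
from h import *
s=robot.observe();print(s['tool_pos'],s['contact_force'])
im=robot.read_camera('wrist');cv2.imwrite('pics/w6.png',im[:,:,::-1])
E
```

```text
time: 6.87
tool_pos: [0.5385, -0.318, 0.0127]
tool_rot: [3.142, -0.0, -0.12]
contact_force: [-1.0, -0.3, -0.6]
opening: 0.0006
grip_force: 0.1
time: 7.03
tool_pos: [0.5384, -0.319, 0.0127]
tool_rot: [3.142, -0.0, -0.12]
contact_force: [-0.2, -0.1, 0.6]
opening: 0.0008
grip_force: 0.1
[ 0.53839454 -0.31902366  0.01273045] [-0.21063154 -0.11975218  0.60499261]
```

View pics/w6.png

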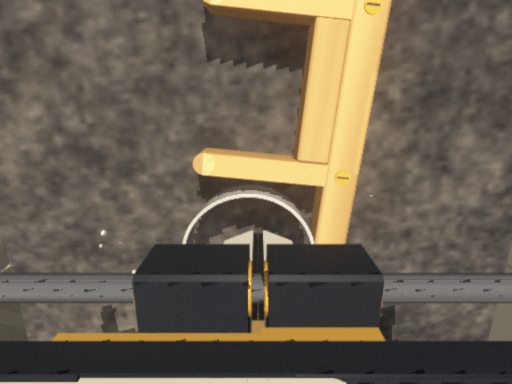

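The leading rim is now at px 314 and the back face's top edge at about 314, so it is touching or nearly so. My ten views are used up; from here I go by force and by numbers.

```bash
python3 -m jog '[[[-1,0,0.0005,0,0],[-1,0,0.001,0,0],[-1,0,0.001,0,0]]]'
python3 -m jog '[[[-1,0,0.0005,0,0],[-1,0,0.001,0,0],[-1,0,0.001,0,0]]]'
```

```text
time: 7.33
tool_pos: [0.5384, -0.3196, 0.0127]
tool_rot: [-3.141, -0.0, -0.12]
contact_force: [0.7, 3.4, 0.6]
opening: 0.0003
grip_force: 1.1
time: 7.58
tool_pos: [0.5384, -0.32, 0.0127]
tool_rot: [-3.14, 0.0, -0.12]
contact_force: [0.6, 5.3, 1.9]
opening: 0.0005
grip_force: 2.6
```

Resistance builds at TCP y = -0.320, so the ring is against the back. Backing off, lifting clear, and checking numerically from above.

```bash
python3 -m jog '[[[-1,0,-0.003,0,0],[-1,0,-0.007,0,0],[-1,0,-0.010,0,0],[-1,0,-0.010,-0.006,0],[-1,0,-0.010,-0.015,0]]]'
python3 -m jog '[[[-1,0,0,-0.03,0],[-1,0,0,-0.07,0],[-1,0,0,-0.11,0],[-1,0,0,-0.15,0],[-1,0,0,-0.19,0]]]'
python3 -m jog '[[[-0.65,-0.05,-0.04,0,0],[-0.65,-0.05,-0.04,0,0],[-0.65,-0.05,-0.04,0,0]]]'
cat > chk.py <<'E'
from h import *
import sys
c=np.array([.5767,-.3297]);u=np.array([-.217,-.976]);v=np.array([.976,-.217])
def rest_frame(P): d=P[:,:2]-c;return np.c_[d@u,d@v]
def ring(im,s,guess,r,z=.0225):
    # bright rim pixels -> world at rim height -> least-squares circle (known centre guess)
    hsv=cv2.cvtColor(im,cv2.COLOR_RGB2HSV)
    yy,xx=np.mgrid[:384,:512];px=np.c_[xx.ravel(),yy.ravel()]
    W=wray(px,z,s)[:,:2];V=hsv[...,2].ravel();S=hsv[...,1].ravel()
    g=np.array(guess)
    for tol in(.008,.005,.004,.003,.003,.003):
        q=np.hypot(*(W-g).T);k=(abs(q-r)<tol)&(V>150)&(S<70)
        A=np.c_[2*W[k],np.ones(k.sum())];x=np.linalg.lstsq(A,(W[k]**2).sum(1),rcond=None)[0]
        g=x[:2];R_=np.sqrt(x[2]+g@g)
    return g,R_,k.sum()
E
python3 - <<'E'
from chk import *
s=robot.observe();im=robot.read_camera('wrist');cv2.imwrite('pics/w7.png',im[:,:,::-1]);print(s['tool_pos'],s['tool_rot'])
g,r,n=ring(im,s,(.542,-.317),.032);print('large',g,r,n,'rest frame',rest_frame(g[None])*1000)
hsv=cv2.cvtColor(im,cv2.COLOR_RGB2HSV);m=cv2.inRange(hsv,(8,90,120),(25,255,255))
cs,_=cv2.findContours(m,cv2.RETR_EXTERNAL,cv2.CHAIN_APPROX_NONE)
for k in cs:
    if cv2.contourArea(k)>300:
        P=wray(k[:,0],.018,s);q=cv2.minAreaRect(P[:,:2].astype(np.float32));print(cv2.boundingRect(k),q,cv2.boxPoints(q).round(4).tolist())
E
```

```text
time: 8.0
tool_pos: [0.5388, -0.3107, 0.0275]
tool_rot: [-3.141, 0.002, -0.12]
contact_force: [0.2, 0.1, -0.1]
opening: 0.0007
grip_force: 0.0
time: 8.42
tool_pos: [0.539, -0.3111, 0.221]
tool_rot: [3.141, -0.001, -0.12]
contact_force: [1.1, -1.2, -0.1]
opening: 0.0005
grip_force: 0.0
time: 8.67
tool_pos: [0.4923, -0.2629, 0.2201]
tool_rot: [3.141, -0.001, -0.119]
contact_force: [0.8, -0.6, -0.0]
opening: 0.0143
grip_force: 0.0
[ 0.49229373 -0.26290477  0.22006602] [ 3.14135214e+00 -5.21346890e-04 -1.19365467e-01]
large [ 0.54196219 -0.31143753] 0.03144575377096846 517 rest frame [[-10.28606651 -37.86705747]]
(69, 302, 345, 39) ((0.27987128496170044, -0.21936845779418945), (0.4479016959667206, 0.05730394646525383), 78.16901397705078) [[0.20589999854564667, -0.4327000081539154], [0.2619999945163727, -0.44440001249313354], [0.3537999987602234, -0.006000000052154064], [0.2976999878883362, 0.00570000009611249]]
(268, 0, 98, 169) ((0.5745986700057983, -0.33209165930747986), (0.07816489040851593, 0.168053537607193), 77.3778305053711) [[0.48410001397132874, -0.35190001130104065], [0.6481000185012817, -0.3885999917984009], [0.6650999784469604, -0.3122999966144562], [0.5011000037193298, -0.27559998631477356]]
```

The rest fits its nominal size exactly (78.2 × 168.1 mm). The large ring is centred across the bay but about 9 mm short, because the fingers' back dragged it when I backed off. I'll push it home from outside, against its trailing wall.

```bash
python3 -m jog '[[[-1,0.062,-0.028,0,0],[-1,0.062,-0.028,0,0],[-1,0.062,-0.028,0,0],[-1,0.062,-0.028,0,0]]]'
python3 -m jog '[[[-1,0,0,0.04,0],[-1,0,0,0.08,0],[-1,0,0,0.12,0],[-1,0,0,0.15,0],[-1,0,0,0.18,0]]]'
python3 -m jog '[[[-1,0,0,0.012,0],[-1,0,0,0.020,0],[-1,0,0,0.026,0],[-1,0,0,0.026,0]]]'
python3 - <<'E'
from chk import *
s=robot.observe();im=robot.read_camera('wrist');cv2.imwrite('pics/w8.png',im[:,:,::-1]);print(s['tool_pos'],s['tool_rot'],s['contact_force'])
g,r,n=ring(im,s,(.542,-.3114),.032);print('large',g,r,n)
E
```

```text
time: 9.05
tool_pos: [0.5605, -0.2451, 0.2173]
tool_rot: [3.141, 0.0, -0.119]
contact_force: [-0.1, 0.5, -0.5]
opening: 0.0005
grip_force: 0.0
time: 9.47
tool_pos: [0.5582, -0.2457, 0.0359]
tool_rot: [-3.142, 0.001, -0.121]
contact_force: [0.5, 0.3, -0.1]
opening: 0.0006
grip_force: 0.0
time: 9.8
tool_pos: [0.5596, -0.2455, 0.012]
tool_rot: [3.141, -0.001, -0.121]
contact_force: [0.3, 0.0, -0.3]
opening: 0.0003
grip_force: 0.0
[ 0.55959234 -0.24554201  0.01201613] [ 3.14115124e+00 -5.90492656e-04 -1.20618649e-01] [ 0.3320721   0.01161528 -0.34204768]
large [ 0.54282078 -0.30977436] 0.03224684189528 1595
```

```bash
python3 -m jog '[[[-1,-0.001,0.003,0,0],[-1,-0.002,0.006,0,0],[-1,-0.003,0.009,0,0],[-1,-0.004,0.012,0,0],[-1,-0.004,0.014,0,0]]]'
python3 -m jog '[[[-1,0,0.0015,0,0],[-1,-0.0005,0.003,0,0],[-1,-0.0005,0.0045,0,0],[-1,-0.0005,0.0055,0,0],[-1,-0.0005,0.0065,0,0]]]'
python3 - <<'E'
from chk import *
s=robot.observe();im=robot.read_camera('wrist');print(s['tool_pos'],s['contact_force'])
g,r,n=ring(im,s,(.542,-.313),.032);print('large',g,r,n)
E
```

```text
time: 10.27
tool_pos: [0.5537, -0.259, 0.0122]
tool_rot: [3.141, -0.001, -0.121]
contact_force: [0.5, -0.4, -0.6]
opening: 0.0006
grip_force: 0.0
time: 10.68
tool_pos: [0.5525, -0.2648, 0.0117]
tool_rot: [-3.142, 0.0, -0.12]
contact_force: [0.3, 0.2, -0.4]
opening: 0.0007
grip_force: 0.1
[ 0.55248169 -0.2647862   0.01168285] [ 0.28436898  0.15423174 -0.38990449]
large [ 0.54288547 -0.31290143] 0.03192515028800745 1555
```

```bash
python3 -m jog '[[[-1,0,0.001,0,0],[-1,0,0.002,0,0],[-1,-0.0005,0.003,0,0],[-1,-0.0005,0.004,0,0],[-1,-0.0005,0.005,0,0]]]'
python3 -m jog '[[[-1,0,0.0005,0,0],[-1,0,0.001,0,0],[-1,0,0.001,0,0]]]'
python3 -m jog '[[[-1,0,0.0005,0,0],[-1,0,0.001,0,0],[-1,0,0.001,0,0]]]'
python3 - <<'E'
from chk import *
s=robot.observe();im=robot.read_camera('wrist');print(s['tool_pos'],s['contact_force'])
g,r,n=ring(im,s,(.542,-.318),.032);print('large',g,r,n)
E
```

```text
time: 11.15
tool_pos: [0.5513, -0.2677, 0.0116]
tool_rot: [-3.138, 0.001, -0.121]
contact_force: [1.8, 11.7, 4.4]
opening: 0.0004
grip_force: 6.1
time: 11.4
tool_pos: [0.5513, -0.2676, 0.0116]
tool_rot: [-3.137, 0.001, -0.12]
contact_force: [2.1, 12.4, 3.6]
opening: 0.0004
grip_force: 6.2
time: 11.65
tool_pos: [0.5513, -0.2678, 0.0117]
tool_rot: [-3.136, 0.002, -0.12]
contact_force: [2.5, 16.1, 5.4]
opening: 0.0005
grip_force: 7.9
[ 0.55125373 -0.2677647   0.01165867] [ 2.48275326 16.11545841  5.36699279]
large [ 0.54240195 -0.31516346] 0.0319386268440079 1517
```

Firm stop again at the same place. Backing off, and measuring the ring relative to the rest in one picture.

```bash
python3 -m jog '[[[-1,0,-0.004,0,0],[-1,0,-0.010,0,0],[-1,0,-0.016,0,0],[-1,0,-0.020,0,0],[-1,0,-0.020,-0.03,0]]]'
python3 -m jog '[[[-1,0,0,-0.04,0],[-1,0,0,-0.08,0],[-1,0,0,-0.12,0],[-1,0,0,-0.16,0],[-1,0,0,-0.17,0]]]'
python3 -m jog '[[[-0.75,-0.035,0.03,0,0],[-0.75,-0.035,0.03,0,0],[-0.75,-0.035,0.03,0,0]]]'
cat >> chk.py <<'E'
def rest(im,s):
    hsv=cv2.cvtColor(im,cv2.COLOR_RGB2HSV);m=cv2.inRange(hsv,(8,90,120),(25,255,255))
    cs,_=cv2.findContours(m,cv2.RETR_EXTERNAL,cv2.CHAIN_APPROX_NONE);best=None
    for k in cs:
        if cv2.contourArea(k)<300: continue
        q=cv2.minAreaRect(wray(k[:,0],.018,s)[:,:2].astype(np.float32))
        if np.hypot(q[0][0]-.576,q[0][1]+.33)<.03: best=(q,cv2.boundingRect(k),m)
    return best
E
python3 - <<'E'
from chk import *
s=robot.observe();im=robot.read_camera('wrist');cv2.imwrite('pics/w9.png',im[:,:,::-1]);print(s['tool_pos'])
g,r,n=ring(im,s,(.542,-.318),.032);q,b,m=rest(im,s);print('large',g,r,n,q,b)
a=np.deg2rad(q[2]);u=-np.array([np.cos(a),np.sin(a)]);v=np.array([-u[1],u[0]]);d=g-q[0];print('rest frame mm',d@u*1e3,d@v*1e3)
# profile of wood along u through the ring centre -> back face
C=np.array(q[0]);M=np.array(robot.camera_model('wrist')['mount']);K=robot.camera_model('wrist')['camera_matrix'];T=R.from_euler('xyz',s['tool_rot']).as_matrix()
def proj(P): X=(P-(T@M[:3,3]+s['tool_pos']))@(T@M[:3,:3]);p=X@K.T;return p[:,:2]/p[:,2:]
for z in(.018,):
  for off in(-50,-20,20,60):
    t=np.arange(-50,45,1.);P=np.c_[C+np.outer(t/1e3,u)+v*off/1e3,np.full(len(t),z)];p=proj(P).round().astype(int)
    print(off,''.join('.' if not(0<=x<512 and 0<=y<384) else str(int(m[y,x]>0)) for x,y in p))
E
```

```text
time: 12.12
tool_pos: [0.5503, -0.2491, 0.0368]
tool_rot: [-3.137, 0.01, -0.12]
contact_force: [-1.1, 0.5, -0.9]
opening: 0.0005
grip_force: 0.0
time: 12.53
tool_pos: [0.5558, -0.2531, 0.2193]
tool_rot: [3.136, -0.011, -0.12]
contact_force: [1.1, 0.3, 0.7]
opening: 0.0005
grip_force: 0.0
time: 12.78
tool_pos: [0.5137, -0.2784, 0.2117]
tool_rot: [3.141, 0.001, -0.123]
contact_force: [0.8, -0.6, 1.2]
opening: 0.0112
grip_force: 0.0
[ 0.51367958 -0.27840748  0.21174601]
large [ 0.54165716 -0.31586607] 0.03140473495289183 532 ((0.5754708051681519, -0.33200567960739136), (0.07854123413562775, 0.16970008611679077), 77.57966613769531) (256, 15, 97, 175)
rest frame mm -8.489178908119905 -36.49361051867746
-50 00000000000000000000000000000000000000000000000000000000000000000000000001111111111111111100000
-20 00000000000000000000000000000000000000000000000000000000000000000000000111111111111111111100000
20 00000000000000000000000000000000000000000000000000000000001111111111111111111111111111111100000
60 00000000000000000000000000000000000000000000000000000000001111111111111111111111111111111100000
```

```bash
python3 - <<'E'
from chk import *
s=robot.observe();im=cv2.imread('pics/w9.png')
m=robot.camera_model('wrist');M=np.array(m['mount']);K=m['camera_matrix'];T=R.from_euler('xyz',s['tool_rot']).as_matrix()
def proj(P): X=(P-(T@M[:3,3]+s['tool_pos']))@(T@M[:3,:3]);p=X@K.T;return p[:,:2]/p[:,2:]
C=np.array([.5755,-.332]);u=-np.array([np.cos(np.deg2rad(77.5)),np.sin(np.deg2rad(77.5))]);v=np.array([-u[1],u[0]])
for off in(-42,-36.5,-31):
    t=np.r_[np.arange(-48,-30,1.5),np.arange(12,42,1.5)];P=np.c_[C+np.outer(t/1e3,u)+v*off/1e3,np.full(len(t),.022)];p=proj(P).astype(np.float32)
    c=cv2.remap(im,p[:,0].reshape(1,-1),p[:,1].reshape(1,-1),cv2.INTER_LINEAR)[0]
    print(off,[(float(a),int(x[0]),int(x[2])) for a,x in zip(t,c)])
E
```

```text
-42 [(-48.0, 100, 123), (-46.5, 108, 133), (-45.0, 112, 137), (-43.5, 98, 121), (-42.0, 110, 134), (-40.5, 194, 216), (-39.0, 119, 140), (-37.5, 71, 87), (-36.0, 79, 98), (-34.5, 95, 116), (-33.0, 102, 126), (-31.5, 107, 134), (12.0, 89, 109), (13.5, 81, 105), (15.0, 68, 89), (16.5, 71, 91), (18.0, 93, 116), (19.5, 105, 129), (21.0, 157, 185), (22.5, 176, 237), (24.0, 139, 246), (25.5, 138, 248), (27.0, 136, 247), (28.5, 131, 245), (30.0, 130, 244), (31.5, 130, 243), (33.0, 127, 240), (34.5, 120, 236), (36.0, 99, 195), (37.5, 84, 119), (39.0, 86, 108), (40.5, 97, 121)]
-36.5 [(-48.0, 92, 114), (-46.5, 95, 116), (-45.0, 102, 124), (-43.5, 107, 131), (-42.0, 169, 191), (-40.5, 189, 215), (-39.0, 90, 109), (-37.5, 63, 77), (-36.0, 63, 79), (-34.5, 67, 84), (-33.0, 84, 107), (-31.5, 103, 131), (12.0, 63, 84), (13.5, 55, 74), (15.0, 53, 75), (16.5, 71, 91), (18.0, 85, 104), (19.5, 92, 114), (21.0, 123, 146), (22.5, 206, 242), (24.0, 155, 248), (25.5, 139, 248), (27.0, 136, 247), (28.5, 134, 246), (30.0, 129, 243), (31.5, 128, 242), (33.0, 123, 239), (34.5, 121, 237), (36.0, 104, 209), (37.5, 84, 125), (39.0, 88, 109), (40.5, 85, 107)]
-31 [(-48.0, 93, 116), (-46.5, 96, 119), (-45.0, 96, 119), (-43.5, 91, 114), (-42.0, 120, 143), (-40.5, 183, 208), (-39.0, 93, 115), (-37.5, 61, 79), (-36.0, 60, 77), (-34.5, 65, 83), (-33.0, 66, 84), (-31.5, 68, 90), (12.0, 56, 76), (13.5, 56, 78), (15.0, 58, 79), (16.5, 76, 97), (18.0, 93, 115), (19.5, 103, 126), (21.0, 179, 208), (22.5, 194, 244), (24.0, 147, 249), (25.5, 139, 248), (27.0, 136, 247), (28.5, 134, 245), (30.0, 127, 243), (31.5, 128, 242), (33.0, 124, 240), (34.5, 119, 236), (36.0, 100, 204), (37.5, 84, 122), (39.0, 87, 108), (40.5, 87, 111)]
```

The leading rim lies directly against the wood with no dark gap, so the large cutter is home. Now to the middle cutter.

```bash
python3 -m jog '[[[-0.75,0.075,-0.187,0,0],[-0.75,0.075,-0.187,0,0],[-0.75,0.075,-0.187,0,0],[-0.75,0.075,-0.187,0,0],[-0.75,0.075,-0.187,0,0]]]'
python3 -m jog '[[[-0.75,0.056,-0.139,0,0],[-0.75,0.056,-0.139,0,0],[-0.75,0.056,-0.139,0,0],[-0.75,0.056,-0.139,0,0],[-0.75,0.056,-0.139,0,0]]]'
python3 - <<'E'
from chk import *
s=robot.observe();im=robot.read_camera('wrist');cv2.imwrite('pics/w10.png',im[:,:,::-1])
print('middle',ring(im,s,(.6755,-.0125),.025),'small',ring(im,s,(.600,.033),.0175))
E
python3 -m jog '[[[-0.75,0,0,0,-0.12],[-0.75,0,0,0,-0.24],[-0.75,0,0,0,-0.36],[-0.75,0,0,0,-0.48],[-0.75,0,0,0,-0.6]]]'
python3 -m jog '[[[-0.75,0,0,0,-0.12],[-0.75,0,0,0,-0.24],[-0.75,0,0,0,-0.36],[-0.75,0,0,0,-0.48],[-0.75,0,0,0,-0.6]]]'
python3 -m jog '[[[-0.75,0,0,0,-0.12],[-0.75,0,0,0,-0.24],[-0.75,0,0,0,-0.3],[-0.75,0,0,0,-0.3]]]'
python3 - <<'E'
from chk import *
s=robot.observe();im=robot.read_camera('wrist');cv2.imwrite('pics/w11.png',im[:,:,::-1])
print('middle',ring(im,s,(.6755,-.0125),.025),s['qpos'].round(2))
im=robot.read_camera('top');cv2.imwrite('pics/t11.png',im[:,:,::-1])
E
```

```text
time: 13.25
tool_pos: [0.6134, -0.0972, 0.2109]
tool_rot: [-3.141, 0.0, -0.119]
contact_force: [-0.5, 0.2, 0.3]
opening: 0.0117
grip_force: 0.0
time: 13.67
tool_pos: [0.6859, 0.0373, 0.2099]
tool_rot: [-3.14, 0.001, -0.114]
contact_force: [-0.5, 0.4, -1.0]
opening: 0.0117
grip_force: 0.0
middle (array([ 0.67716183, -0.01598051]), np.float64(0.024490205810341753), np.int64(364)) small (array([0.60436791, 0.03124377]), np.float64(0.01744186934495819), np.int64(290))
time: 14.13
tool_pos: [0.6841, 0.0298, 0.2111]
tool_rot: [-3.141, 0.001, 0.485]
contact_force: [0.5, -0.5, -0.7]
opening: 0.0114
grip_force: 0.0
time: 14.55
tool_pos: [0.6841, 0.0297, 0.2111]
tool_rot: [-3.141, 0.001, 1.085]
contact_force: [0.5, -0.5, -0.3]
opening: 0.0113
grip_force: 0.0
time: 14.88
tool_pos: [0.6841, 0.0298, 0.2111]
tool_rot: [-3.141, 0.0, 1.381]
contact_force: [-0.3, 0.2, -0.1]
opening: 0.0114
grip_force: 0.0
middle (array([ 0.6767525 , -0.01558536]), np.float64(0.02458872152239389), np.int64(380)) [-0.07  0.66  1.05 -0.    1.43  0.12]
```

```bash
python3 -m jog '[[[-0.75,0.004,0,0.04,0],[-0.75,0.004,0,0.08,0],[-0.75,0.004,0,0.12,0],[-0.75,0.004,0,0.15,0],[-0.75,0.004,0,0.175,0]]]'
python3 -m jog '[[[-0.75,0,0,0.01,0],[-0.75,0,0,0.018,0],[-0.75,0,0,0.023,0],[-0.75,0,0,0.023,0]]]'
python3 -m jog '[[[-0.75,-0.004,0,0,0],[-0.75,-0.008,0,0,0],[-0.75,-0.011,0,0,0],[-0.75,-0.014,0,0,0],[-0.75,-0.017,0.0005,0,0]]]'
python3 -m jog '[[[-0.75,-0.005,0,0,0],[-0.75,-0.010,0,0,0],[-0.75,-0.015,0,0,0],[-0.75,-0.020,0.0005,0,0],[-0.75,-0.025,0.0005,0,0]]]'
python3 - <<'E'
from chk import *
s=robot.observe();im=robot.read_camera('wrist');cv2.imwrite('pics/w12.png',im[:,:,::-1]);t=s['tool_pos'];print(t)
for e in(.030,.034):
    print('middle',ring(im,s,(t[0]-.165*e,t[1]-.986*e),.025))
im=robot.read_camera('scene');cv2.imwrite('pics/s12.png',im[:,:,::-1])
b=cv2.cvtColor(im,cv2.COLOR_RGB2HSV);print(b[200:240:4,150:260:5,2])
E
```

```text
time: 15.4
tool_pos: [0.6836, 0.0343, 0.0334]
tool_rot: [-3.138, 0.001, 1.377]
contact_force: [0.7, 0.0, -0.8]
opening: 0.0116
grip_force: 0.0
time: 15.73
tool_pos: [0.6855, 0.0344, 0.014]
tool_rot: [3.141, 0.0, 1.379]
contact_force: [-0.2, 0.1, -0.3]
opening: 0.0114
grip_force: 0.0
time: 16.15
tool_pos: [0.6826, 0.0172, 0.0144]
tool_rot: [3.141, -0.0, 1.379]
contact_force: [0.2, 0.4, 0.2]
opening: 0.0113
grip_force: 0.1
time: 16.57
tool_pos: [0.6781, -0.0076, 0.0137]
tool_rot: [3.142, 0.0, 1.38]
contact_force: [0.6, 0.6, 0.1]
opening: 0.0112
grip_force: 0.1
[ 0.67807111 -0.00757997  0.01369018]
middle (array([0.67096492, 0.00750597]), np.float64(0.02837731019404666), np.int64(208))
middle (array([0.67280703, 0.0057151 ]), np.float64(0.02731814435399796), np.int64(242))
[[ 94  78  42  47  97  44  42  42  43  41 133 131 112 103 101 108 101 119
  114  90 114 102]
 [104  99  41 132 152 100  43  41  77 143 144 140 116  96  89  89  94 101
  105 105 107 109]
 [105 105 156  40 152  81 152 142 143 143 143 112 109  89  87 103 102 107
   97 108  97 123]
 [116 115 152  48 158 139 163  81 144 143  91  88 100  90  88 111  99 101
  110 101 106 116]
 [116 111 103  68 157 139 161 149 139  86  93  82  86  89  97 100  93 101
  103  95 104  96]
 [111  97  98 103 154 139 136 144 128 104  63 108  98  96 105  99  96  92
   89 102  92  96]
 [112 111 112 113 150  92 130 175  73  55  62 110 104  87  98  90  89  91
  102 109 107 111]
 [104 104  62  62  65  61  61  60  63  59  64  91 105 101 111 108 110  94
   91 112 113 120]
 [ 97 102  63  65  57  55  58  53  57  57  70  58 112  94 105 113 110  97
  100 109 111  93]
 [ 86  96 108  64  62  54  59 153 156  60  56  62  67  71 107 113 104 109
  105 104 116 139]]
```

The wrist camera can't see the ring behind the fingers, so I push 60 mm, then lift off and check.

```bash
python3 -m jog '[[[-0.75,-0.006,0,0,0],[-0.75,-0.012,0,0,0],[-0.75,-0.018,0.0005,0,0],[-0.75,-0.024,0.0005,0,0],[-0.75,-0.030,0.0005,0,0]]]'
python3 -m jog '[[[-0.75,-0.006,0,0,0],[-0.75,-0.012,0,0,0],[-0.75,-0.018,0.0005,0,0],[-0.75,-0.024,0.0005,0,0],[-0.75,-0.030,0.001,0,0]]]'
python3 -m jog '[[[-0.75,0.006,0,0,0],[-0.75,0.012,0,0,0],[-0.75,0.012,0,-0.03,0],[-0.75,0.012,0,-0.07,0],[-0.75,0.012,0,-0.11,0]]]'
python3 -m jog '[[[-0.75,0.02,0,-0.04,0],[-0.75,0.03,0,-0.08,0],[-0.75,0.03,0,-0.08,0]]]'
python3 - <<'E'
from chk import *
s=robot.observe();im=robot.read_camera('wrist');cv2.imwrite('pics/w13.png',im[:,:,::-1]);print(s['tool_pos'])
for g in((.663,-.102),(.666,-.1),(.66,-.106)): print('middle',ring(im,s,g,.025))
E
```

```text
time: 17.08
tool_pos: [0.6728, -0.0372, 0.0137]
tool_rot: [3.142, 0.0, 1.38]
contact_force: [0.1, 0.3, 0.0]
opening: 0.0114
grip_force: 0.1
time: 17.5
tool_pos: [0.6681, -0.0668, 0.0137]
tool_rot: [-3.142, 0.0, 1.38]
contact_force: [-0.4, -0.1, 0.1]
opening: 0.0117
grip_force: 0.1
time: 17.92
tool_pos: [0.6697, -0.0528, 0.1237]
tool_rot: [-3.138, -0.0, 1.381]
contact_force: [1.7, -0.5, 0.3]
opening: 0.0114
grip_force: 0.0
time: 18.17
tool_pos: [0.6797, -0.0219, 0.2134]
tool_rot: [3.127, -0.002, 1.383]
contact_force: [0.4, 0.1, 1.2]
opening: 0.0113
grip_force: 0.0
[ 0.67974676 -0.02192162  0.21342468]
middle (array([ 0.66456203, -0.10289332]), np.float64(0.025177890382212048), np.int64(320))
middle (array([ 0.66496887, -0.10295609]), np.float64(0.025136202259915287), np.int64(319))
middle (array([ 0.66415353, -0.10279566]), np.float64(0.02514336218394103), np.int64(322))
```

```bash
python3 -m jog '[[[-0.75,-0.03,0,0.04,0],[-0.75,-0.03,0,0.08,0],[-0.75,-0.03,0,0.12,0],[-0.75,-0.03,0,0.155,0],[-0.75,-0.03,0,0.175,0]]]'
python3 -m jog '[[[-0.75,0,0,0.01,0],[-0.75,0,0,0.015,0],[-0.75,-0.004,0,0.015,0],[-0.75,-0.008,0,0.015,0],[-0.75,-0.012,0,0.015,0]]]'
python3 -m jog '[[[-0.75,-0.006,0,0,0],[-0.75,-0.012,0,0,0],[-0.75,-0.018,0,0,0],[-0.75,-0.024,0,0,0],[-0.75,-0.030,0,0,0]]]'
python3 -m jog '[[[-0.75,-0.006,0,0,0],[-0.75,-0.012,0,0,0],[-0.75,-0.018,0,0,0],[-0.75,-0.024,0,0,0],[-0.75,-0.030,0.0005,0,0]]]'
python3 -m jog '[[[-0.75,-0.006,0,0,0],[-0.75,-0.012,0,0,0],[-0.75,-0.018,0,0,0],[-0.75,-0.024,0,0,0],[-0.75,-0.030,0.0005,0,0]]]'
python3 -m jog '[[[-0.75,-0.006,0,0,0],[-0.75,-0.012,0,0,0],[-0.75,-0.018,0,0,0],[-0.75,-0.024,0,0,0],[-0.75,-0.030,0.0005,0,0]]]'
python3 -m jog '[[[-0.75,-0.006,0,0,0],[-0.75,-0.012,0,0,0],[-0.75,-0.018,0,0,0],[-0.75,-0.024,0,0,0],[-0.75,-0.027,0,0,0]]]'
python3 -m jog '[[[-0.75,0.006,0,0,0],[-0.75,0.012,0,0,0],[-0.75,0.012,0,-0.03,0],[-0.75,0.012,0,-0.07,0],[-0.75,0.012,0,-0.11,0]]]'
python3 -m jog '[[[-0.75,0.02,0,-0.04,0],[-0.75,0.03,0,-0.08,0],[-0.75,0.03,0,-0.08,0]]]'
python3 - <<'E'
from chk import *
s=robot.observe();im=robot.read_camera('wrist');cv2.imwrite('pics/w14.png',im[:,:,::-1]);print(s['tool_pos'])
for g in((.638,-.262),(.634,-.258)): print('middle',ring(im,s,g,.025))
q=rest(im,s);print(q[0],q[1])
E
```

```text
time: 18.63
tool_pos: [0.6667, -0.0533, 0.0221]
tool_rot: [-3.132, -0.0, 1.38]
contact_force: [-1.0, -0.0, 0.6]
opening: 0.0114
grip_force: 0.0
time: 19.05
tool_pos: [0.6694, -0.0667, 0.0158]
tool_rot: [3.138, 0.0, 1.38]
contact_force: [-0.2, 0.3, 0.0]
opening: 0.011
grip_force: 0.0
time: 19.47
tool_pos: [0.6625, -0.0965, 0.014]
tool_rot: [3.141, 0.0, 1.379]
contact_force: [-0.0, -0.3, -0.1]
opening: 0.0114
grip_force: 0.1
time: 19.88
tool_pos: [0.6571, -0.1257, 0.0137]
tool_rot: [-3.141, 0.0, 1.38]
contact_force: [-0.4, 0.3, -0.0]
opening: 0.0115
grip_force: 0.1
time: 20.3
tool_pos: [0.6519, -0.1553, 0.0137]
tool_rot: [-3.142, 0.0, 1.38]
contact_force: [0.6, -0.3, -0.2]
opening: 0.0112
grip_force: 0.1
time: 20.72
tool_pos: [0.6467, -0.1848, 0.0137]
tool_rot: [-3.141, 0.0, 1.38]
contact_force: [0.1, -0.1, -0.1]
opening: 0.0116
grip_force: 0.1
time: 21.13
tool_pos: [0.6416, -0.2118, 0.0137]
tool_rot: [3.141, 0.0, 1.379]
contact_force: [0.4, -0.6, 0.9]
opening: 0.0116
grip_force: 0.1
time: 21.55
tool_pos: [0.6434, -0.1972, 0.1237]
tool_rot: [-3.138, -0.001, 1.381]
contact_force: [1.4, -0.8, 0.3]
opening: 0.0115
grip_force: 0.0
time: 21.8
tool_pos: [0.6534, -0.1672, 0.2134]
tool_rot: [3.127, 0.001, 1.383]
contact_force: [0.6, 0.5, 1.6]
opening: 0.0117
grip_force: 0.0
[ 0.65340778 -0.16721819  0.21337073]
middle (array([ 0.63473133, -0.22283402]), np.float64(0.002098206869675806), np.int64(14))
middle (array([ 0.63489291, -0.2469108 ]), np.float64(0.024612215414779447), np.int64(148))Traceback (most recent call last):
  File "<stdin>", line 4, in <module>
TypeError: 'NoneType' object is not subscriptable
```

```bash
python3 - <<'E'
from chk import *
s=robot.observe();im=cv2.imread('pics/w14.png');hsv=cv2.cvtColor(im,cv2.COLOR_BGR2HSV);m=cv2.inRange(hsv,(8,90,120),(25,255,255))
mm=robot.camera_model('wrist');M=np.array(mm['mount']);K=mm['camera_matrix'];T=R.from_euler('xyz',s['tool_rot']).as_matrix()
def proj(P): X=(P-(T@M[:3,3]+s['tool_pos']))@(T@M[:3,:3]);p=X@K.T;return p[:,:2]/p[:,2:]
C=np.array([.576,-.331])
for t in(-30,-20,-10,5):
    w=np.arange(-8,95,1.);P=np.c_[C+t/1e3*u+np.outer(w/1e3,v),np.full(len(w),.018)];p=proj(P).round().astype(int)
    print(t,p[0],p[-1],''.join('.' if not(0<=x<512 and 0<=y<384) else str(int(m[y,x]>0)) for x,y in p))
print('ring',rest_frame(np.array([[.6349,-.2469]]))*1e3)
E
```

```text
-30 [214 289] [297 291] 0000000000000001111110000000000000000000000000000000000000000000000000000000000000000000111110000000000
-20 [214 296] [297 298] 0000000000000001111110000000000000000000000000000000000000000000000000000000000000000000111110000000000
-10 [214 304] [296 305] 0000000000000000111110000000000000000000000000000000000000000000000000000000000000000000011110000000000
5 [214 314] [296 315] 0000000000000000000000000000000000000000100000111101001111100000111110000000000000000000000000000000000
ring [[-93.4422  38.8356]]
```

The ring is nested (offset 0 mm across the fingers) and in line with the narrow bay, about 3 mm toward the inner cheek. I'll shift that out and push in.

```bash
python3 -m jog '[[[-0.75,-0.03,0.003,0.04,0],[-0.75,-0.03,0.003,0.08,0],[-0.75,-0.03,0.003,0.12,0],[-0.75,-0.03,0.003,0.155,0],[-0.75,-0.03,0.003,0.175,0]]]'
python3 -m jog '[[[-0.75,0,0,0.01,0],[-0.75,0,0,0.015,0],[-0.75,-0.004,0,0.015,0],[-0.75,-0.008,0,0.015,0],[-0.75,-0.012,0,0.015,0]]]'
python3 -m jog '[[[-0.75,-0.005,0,0,0],[-0.75,-0.010,0,0,0],[-0.75,-0.015,0,0,0],[-0.75,-0.020,0,0,0],[-0.75,-0.025,0,0,0]]]'
python3 -m jog '[[[-0.75,-0.005,0,0,0],[-0.75,-0.010,0,0,0],[-0.75,-0.015,-0.0005,0,0],[-0.75,-0.020,-0.0005,0,0],[-0.75,-0.025,-0.001,0,0]]]'
python3 -m jog '[[[-0.75,-0.004,0,0,0],[-0.75,-0.008,0,0,0],[-0.75,-0.012,-0.0005,0,0],[-0.75,-0.015,-0.0005,0,0],[-0.75,-0.018,-0.0005,0,0]]]'
python3 -m jog '[[[-0.75,-0.002,0,0,0],[-0.75,-0.004,0,0,0],[-0.75,-0.006,0,0,0],[-0.75,-0.007,0,0,0],[-0.75,-0.008,0,0,0]]]'
```

```text
time: 22.27
tool_pos: [0.6434, -0.1977, 0.0219]
tool_rot: [-3.132, -0.002, 1.38]
contact_force: [-0.7, 0.3, -0.9]
opening: 0.0114
grip_force: 0.0
time: 22.68
tool_pos: [0.6459, -0.2122, 0.0158]
tool_rot: [3.138, 0.001, 1.38]
contact_force: [0.2, -0.1, 0.6]
opening: 0.012
grip_force: 0.1
time: 23.1
tool_pos: [0.6399, -0.2366, 0.014]
tool_rot: [3.141, 0.0, 1.38]
contact_force: [0.6, -0.1, 0.3]
opening: 0.0116
grip_force: 0.1
time: 23.52
tool_pos: [0.6341, -0.2607, 0.0137]
tool_rot: [3.142, 0.0, 1.38]
contact_force: [-0.3, 0.6, -0.2]
opening: 0.0114
grip_force: 0.1
time: 23.93
tool_pos: [0.6302, -0.2781, 0.0137]
tool_rot: [-3.142, 0.0, 1.38]
contact_force: [-0.7, 0.3, -0.3]
opening: 0.0118
grip_force: 0.1
time: 24.35
tool_pos: [0.6288, -0.2857, 0.0137]
tool_rot: [-3.142, 0.0, 1.38]
contact_force: [-0.6, 1.6, 0.4]
opening: 0.0112
grip_force: 0.1
```

```bash
python3 -m jog '[[[-0.75,-0.001,0,0,0],[-0.75,-0.002,0,0,0],[-0.75,-0.002,0,0,0]]]'
python3 -m jog '[[[-0.75,-0.001,0,0,0],[-0.75,-0.0015,0,0,0],[-0.75,-0.0015,0,0,0]]]'
python3 -m jog '[[[-0.75,-0.001,0,0,0],[-0.75,-0.001,0,0,0]]]'
```

```text
time: 24.6
tool_pos: [0.6284, -0.2878, 0.0137]
tool_rot: [3.142, 0.0, 1.38]
contact_force: [-0.5, -0.7, 0.4]
opening: 0.0112
grip_force: 0.0
time: 24.85
tool_pos: [0.6282, -0.2892, 0.0137]
tool_rot: [3.142, 0.0, 1.38]
contact_force: [0.9, -0.0, 0.4]
opening: 0.0113
grip_force: 0.0
time: 25.02
tool_pos: [0.628, -0.2902, 0.0137]
tool_rot: [3.142, 0.0, 1.38]
contact_force: [0.1, 0.2, -0.6]
opening: 0.0114
grip_force: 0.0
```

```bash
python3 -m jog '[[[-0.75,-0.001,0,0,0],[-0.75,-0.001,0,0,0]]]'
python3 -m jog '[[[-0.75,-0.001,0,0,0],[-0.75,-0.001,0,0,0]]]'
python3 -m jog '[[[-0.75,-0.001,0,0,0],[-0.75,-0.001,0,0,0]]]'
```

```text
time: 25.18
tool_pos: [0.6277, -0.2912, 0.0138]
tool_rot: [3.142, 0.0, 1.38]
contact_force: [0.7, 1.3, -1.4]
opening: 0.0113
grip_force: 0.1
time: 25.35
tool_pos: [0.6276, -0.2917, 0.0137]
tool_rot: [-3.141, -0.001, 1.38]
contact_force: [-0.1, 1.3, -0.5]
opening: 0.0112
grip_force: 0.8
time: 25.52
tool_pos: [0.6274, -0.2921, 0.0136]
tool_rot: [-3.141, -0.001, 1.38]
contact_force: [0.7, 4.1, 1.1]
opening: 0.0118
grip_force: 2.1
```

Stop reached where predicted (TCP y = -0.292). Backing off and checking.

```bash
python3 -m jog '[[[-0.75,0.006,0,0,0],[-0.75,0.014,0,0,0],[-0.75,0.018,0,-0.03,0],[-0.75,0.018,0,-0.07,0],[-0.75,0.018,0,-0.11,0]]]'
python3 -m jog '[[[-0.75,0.04,0,-0.04,0],[-0.75,0.07,0,-0.08,0],[-0.75,0.10,0,-0.1,0],[-0.75,0.10,0,-0.1,0],[-0.75,0.10,0,-0.1,0]]]'
python3 - <<'E'
from chk import *
s=robot.observe();im=robot.read_camera('wrist');cv2.imwrite('pics/w15.png',im[:,:,::-1]);print(s['tool_pos'])
top=robot.read_camera('top');cv2.imwrite('pics/t15.png',top[:,:,::-1])
g,r,n=ring(im,s,(.6195,-.328),.025);print('middle',g,r,n,rest_frame(g[None])*1e3)
g,r,n=ring(im,s,(.541,-.317),.032);print('large',g,r,n,rest_frame(g[None])*1e3)
m=robot.camera_model('top');K=m['camera_matrix'];A=R.from_euler('xyz',m['attitude']).as_matrix()
C=np.array([.576,-.331])
for off in(42,36,-36.5,-31):
    t=np.arange(-48,44,2.);P=np.c_[C+np.outer(t/1e3,u)+v*off/1e3,np.full(len(t),.02)];X=(P-m['position'])@A@K.T;p=(X[:,:2]/X[:,2:]).astype(np.float32)
    c=cv2.remap(top,p[:,0].reshape(1,-1),p[:,1].reshape(1,-1),cv2.INTER_LINEAR)[0].astype(int)
    print(off,[(int(a),x[0],x[0]-x[2]) for a,x in zip(t,c)])
E
```

```text
time: 25.93
tool_pos: [0.6302, -0.2743, 0.1238]
tool_rot: [-3.139, -0.0, 1.38]
contact_force: [1.6, -0.5, 0.3]
opening: 0.0111
grip_force: 0.0
time: 26.35
tool_pos: [0.6517, -0.1742, 0.2278]
tool_rot: [3.135, 0.001, 1.384]
contact_force: [1.1, -0.2, -0.1]
opening: 0.0116
grip_force: 0.0
[ 0.65173453 -0.17417404  0.22775071]
middle [ 0.62006165 -0.32540881] 0.024985121847726523 71 [[-13.59767672  41.38978233]]
large [0. 0.] 0.0 0 [[-196.6433 -634.4041]]
42 [(-48, np.int64(87), np.int64(17)), (-46, np.int64(88), np.int64(14)), (-44, np.int64(100), np.int64(15)), (-42, np.int64(107), np.int64(15)), (-40, np.int64(103), np.int64(15)), (-38, np.int64(83), np.int64(11)), (-36, np.int64(64), np.int64(10)), (-34, np.int64(53), np.int64(9)), (-32, np.int64(52), np.int64(7)), (-30, np.int64(54), np.int64(8)), (-28, np.int64(55), np.int64(9)), (-26, np.int64(57), np.int64(9)), (-24, np.int64(60), np.int64(10)), (-22, np.int64(57), np.int64(9)), (-20, np.int64(59), np.int64(9)), (-18, np.int64(57), np.int64(8)), (-16, np.int64(56), np.int64(9)), (-14, np.int64(54), np.int64(9)), (-12, np.int64(5
[... 5061 characters left out ...]
int64(7)), (4, np.int64(52), np.int64(10)), (6, np.int64(49), np.int64(10)), (8, np.int64(49), np.int64(9)), (10, np.int64(52), np.int64(9)), (12, np.int64(57), np.int64(10)), (14, np.int64(65), np.int64(7)), (16, np.int64(79), np.int64(11)), (18, np.int64(100), np.int64(20)), (20, np.int64(132), np.int64(38)), (22, np.int64(168), np.int64(66)), (24, np.int64(198), np.int64(92)), (26, np.int64(213), np.int64(107)), (28, np.int64(216), np.int64(114)), (30, np.int64(212), np.int64(114)), (32, np.int64(205), np.int64(111)), (34, np.int64(194), np.int64(103)), (36, np.int64(168), np.int64(86)), (38, np.int64(134), np.int64(60)), (40, np.int64(98), np.int64(27)), (42, np.int64(81), np.int64(16))]
```

```bash
python3 - <<'E'
from chk import *
m=robot.camera_model('top');K=m['camera_matrix'];A=R.from_euler('xyz',m['attitude']).as_matrix();C=np.array([.576,-.331])
t=np.arange(-48,44,.5)
for f in('top0','t15'):
  im=cv2.imread(f'pics/{f}.png')
  for off in(42,-36.5):
    o=[]
    P=np.c_[C+np.outer(t/1e3,u)+v*off/1e3,np.full(len(t),.02)];X=(P-m['position'])@A@K.T;p=(X[:,:2]/X[:,2:]).astype(np.float32)
    c=cv2.remap(im,p[:,0].reshape(1,-1),p[:,1].reshape(1,-1),cv2.INTER_CUBIC)[0].astype(int);d=c[:,2]-c[:,0];k=np.where(d>55)[0]
    print(f,off,'orange from',t[k[0]],'to',t[k[-1]],'V/diff',[(float(t[i]),int(c[i,2]),int(d[i])) for i in range(k[0]-14,k[0]+6,2)])
E
```

```text
top0 42 orange from 6.0 to 38.5 V/diff [(-1.0, 89, 12), (0.0, 85, 10), (1.0, 83, 9), (2.0, 83, 12), (3.0, 85, 16), (4.0, 96, 29), (5.0, 108, 42), (6.0, 126, 57), (7.0, 154, 76), (8.0, 174, 89)]
top0 -36.5 orange from 20.5 to 38.0 V/diff [(13.5, 82, 13), (14.5, 85, 14), (15.5, 88, 16), (16.5, 87, 17), (17.5, 88, 21), (18.5, 100, 33), (19.5, 115, 46), (20.5, 137, 64), (21.5, 164, 83), (22.5, 184, 95)]
t15 42 orange from 8.5 to 38.0 V/diff [(1.5, 52, 6), (2.5, 61, 8), (3.5, 77, 14), (4.5, 97, 21), (5.5, 111, 26), (6.5, 134, 37), (7.5, 151, 47), (8.5, 167, 59), (9.5, 184, 75), (10.5, 193, 87)]
t15 -36.5 orange from 22.0 to 38.0 V/diff [(15.0, 51, 2), (16.0, 61, 5), (17.0, 69, 9), (18.0, 88, 16), (19.0, 109, 21), (20.0, 130, 28), (21.0, 156, 42), (22.0, 175, 57), (23.0, 191, 74), (24.0, 206, 90)]
```

Both rings show the rim merged with the wood's back face (no gap), trailing rims within 1–2 mm of the home position, and firm stops under force. The gripper is clear. Handing in.

```bash
python3 -c "
from cell import robot
print(robot.hand_in())"
```

```text
the job is handed in; nothing more can be done
None
```

I handed the job in at about 26 s of the 58 s: the large cutter is in the wide bay and the middle one in the narrow bay, each pushed to a firm stop and measured about 1–2 mm from home (first push left the large one about 9 mm short, so I pushed it again); I kept clear of the small, blossom and plunger cutters but did not re-measure them, and the hand-in returned no verdict.

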